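# Hold the loading lever level over its fulcrum stand

## Robot

A 6-joint arm with a two-finger parallel gripper is mounted at the origin on a cart in front of the work surface, level with it; the furniture and walls round the work are solid. World frame = base frame: x ahead of the robot, y to its left, z up, the work surface at z = 0. Lengths are in mm, angles in rad, forces in N, time in s.
With the tool pointing down it reaches from about 275 to 750 mm from the base axis. Payload 10.2 kg.
Tool frame: the origin (TCP) lies between the finger pads; the fingertips stand 25 mm ahead of it and the grasp point (between the pads) lies 6 mm ahead of it (manip.tips_ahead is the distance from the TCP to the fingertips, in mm); z points along the fingers, y is the line along which they close (so a half turn about z gives the same grasp; the last joint's range is limited). The gripper opens to 85 mm and grips with 20 to 120 N. Pads are 22 mm wide; open, the fingers measure 114 mm over their backs; the gripper's body (76 mm by 85 mm) begins 54 mm behind the grasp point. The pads swing forward as they close: fully open they stand 13 mm farther back than shut.
Start: joints at [-1.392, 0.313, 1.498, -0, 1.331, -0.223], TCP at [205.303, -483.2, 256.294] pointing down, gripper open.
Joint ranges: [-2.94, 2.94], [-0.97, 2.17], [0.19, 2.56], [-1.23, 4.37], [0.02, 3.11], [-2.88, 2.88]. Speed limits (rad/s): [2.39, 2.39, 3.01, 3.14, 3.14, 3.14].

## Interface

Orientations are given as a unit quaternion [x, y, z, w].
In Python, from cell import manip, optics, job gives the robot as it stands. The module is installed in compiled form; this text tells all that it offers.
- The arm moves only by the tool servo_tool, never from a script. Its argument "deltas" is a list of rows, each an object of numbers: "tx", "ty", "tz": the shift along the tool's x, y, z each as a share of 0.12 m, from -1 to 1; "roll": the turn about the tool's z as a share of 2 pi rad, from -1 to 1; "hand": the opening, from 0 (shut) to 1 (fully open). In form: [{"tx": .., "ty": .., "tz": .., "roll": .., "hand": ..}, ...]. A call has 1 to 5 rows; each row is the pose to reach, as a shift and turn from the pose commanded when the call began, along the tool's axes at that moment, turning the shorter way round; what a row does not reach only later rows make up. A row lasts 1/10 s, in which the tool goes at most 50 mm and 8.59 degrees, less where a joint would pass 70% of its speed; a pose out of reach is approached as far as the arm can. A call with a number of a shift or a turn outside -1 to 1 is refused whole. A call with a gripper value outside its range is refused whole. The fingers move at their own pace and stop on an object; "squeeze" is the grip in N (left out, the last holds). Time passes only in rows, so rows that repeat a pose let the fingers close. It gives the time, the measured TCP pose, the force, the opening and the grip force at its end, in the units of the state.
- manip.state(): the state, without advancing time (a new reading comes with each control period).
- optics.get_image(name): name is "side" or "top" or "wrist"; returns a dict with "frame" (480x640x3 uint8, red, green, blue), "range_z" (480x640 float32, mm along the optical axis (not along the pixel's ray), 0 where there is no reading), "fov_y" (degrees; the focal length in pixels is half the picture's height over the tangent of half this angle, whatever the lens; pixels are square), "cx", "cy" (the principal point, pixels), "distortion" ([k1, k2, p1, p2, k3] as OpenCV has them; the pictures are not rectified), "world_to_cam" (4x4, takes a point from world to camera coordinates). Camera axes: x right, y down, z forward; pixel columns grow to the right and rows downward; lengths in mm; the calibration is good to about 2 mm. A picture is of the moment at which its call begins.
- job.hand_in(): hands the job in; it is judged then, once.
The state is a dict: "clock": time; "joint_pos": joint angles; "joint_vel": joint speeds; "effort": joint torques, N m; "eef_pos": TCP position; "tcp_rot": TCP orientation; "contact_force": force on the tool from outside, world axes, zero at the start; "wrist_torque": the same for the moment, N m; "opening": opening from 0.0 (shut) to 1.0 (fully open); "grasp_force": force on a finger pad.
Only numpy, scipy, OpenCV 4.12 (cv2) and the standard library are available. Lean on these libraries where they do the work, as an engineer would, in place of code of your own. Each camera call takes 0.05 s, during which the arm holds its last target. There are 200 camera calls.

## Task

Pick up the loading lever by its balance point (it depends on where the brass weight is clamped on it) and hold it level and still over the blue fulcrum stand, ready for the pivot to be fitted: balance point over the fork, bar in line with the fork's slot, the dark head towards the red-capped stop, underside of the bar about 5 cm above the fork. Finish while holding it there, touching nothing else with it; do not put it down or let go, and leave the grey turned weight, the beaker and the timer alone.

Things in the scene. Friction and masses are not known exactly. Their poses are not given: they have to be found in the camera images.
- lever: loading lever lying upright: aluminium bar 340 mm long, 10 thick, 18 high, dark steel head (32 x 26 x 44 high) at its +x end, brass sliding weight. Origin below mid-bar, at the underside of head and weight; x along the bar to the head, z up; bar from z = 14 to 32. Bar 0.15 kg, head 0.25 kg at x = 155, weight 0.40 kg: balance point on bare bar at x = 46 mm minus half of joint slide_weight
- slide_weight (a joint): where the sliding weight (brass block 32 mm long along the bar, 36 x 44 mm, small black clamp screw on top) is clamped on the bar: its middle is at x = -5 mm minus this value in the lever's frame; 0 to 0.145 m. It stays put: it takes over 15 N to slide it
- weight_mid (a point): middle of the sliding weight, on the bar's centre line
- head_mid (a point): middle of the lever's dark head, on the bar's centre line
- stand: fixed fulcrum stand: grey base 210 x 76 x 12 mm; blue post 36 x 40 mm ending in a fork (two cheeks, 22 mm slot along x, cheek tops at z = 100 mm); round stop with a red cap, 60 mm high, at x = 115 mm. Origin below the post at worktop height; x along base and slot, from the fork to the red-capped stop
- fork (a point): middle of the fork's slot at the height of the cheek tops, 100 mm above the worktop; it is on the stand's post
- weight: bystander: grey turned weight, 48 mm diameter, 40 mm high, origin at the middle of its underside
- beaker: bystander: plastic beaker, 76 mm diameter, 88 mm high, origin at the middle of its underside
- timer: bystander: small white timer, 62 x 62 x 19 mm, origin at the middle of its underside

How it is judged:
By the outcome, as a careful person would: the job done as asked, in the order asked, and still so for the second after the job is handed in, while the arm keeps its last pose, push and grip.
It also fails if it takes over 29 s, if anything falls off the work surface, if the arm or the gripper's body presses on something with over 40 N, if the wrist force passes 120 N, or if a joint passes its speed limit or range.

## Working session

There is one attempt and no reset: what is moved stays moved. The work goes in short steps, Python scripts to look and compute and a tool call to move; the robot and the scene stay as the last step left them, time stands still between calls to the robot, and variables do not carry over. Pictures are saved under pics/ and viewed, at most 10 in all, crops included, and the job is handed in when it is done.

Besides the shell and the picture viewer there is one more tool, called after "Emit:" as name(argument=value, ...) on one line, values as JSON. servo_tool: Moves the arm, as the interface text tells. Shift numbers are shares of 0.12 m and turn numbers shares of 2 pi rad, none past 1 either way. Its arguments: {"type":"object","properties":{"deltas":{"type":"array"},"squeeze":{"type":"number"}},"required":["deltas"]}

```bash
mkdir -p pics; cat > h.py <<'E'
import numpy as np, cv2
from cell import manip, optics, job
def grab(n):
    d=optics.get_image(n); 
    f=240/np.tan(np.radians(d['fov_y']/2)); d['K']=np.array([[f,0,d['cx']],[0,f,d['cy']],[0,0,1.]])
    d['D']=np.array(d['distortion'],float); return d
def cloud(d):
    "world point for each pixel (480,640,3)"
    v,u=np.mgrid[0:480,0:640]; p=np.stack([u,v],-1).reshape(-1,1,2).astype(np.float64)
    r=cv2.undistortPoints(p,d['K'],d['D']).reshape(-1,2)
    z=d['range_z'].reshape(-1,1).astype(float); c=np.hstack([r*z,z])
    T=np.linalg.inv(np.array(d['world_to_cam'])); w=c@T[:3,:3].T+T[:3,3]
    w[z[:,0]==0]=np.nan
    return w.reshape(480,640,3)
def ray(d,px,h):
    r=cv2.undistortPoints(np.array(px,float).reshape(-1,1,2),d['K'],d['D']).reshape(-1,2)
    T=np.linalg.inv(np.array(d['world_to_cam'])); w=np.hstack([r,np.ones((len(r),1))])@T[:3,:3].T
    return T[:3,3]+w*((h-T[2,3])/w[:,2:3])
E
python3 - <<'E'
from h import *
for n in('top','side'):
    d=grab(n); cv2.imwrite(f'pics/{n}1.png',d['frame'][...,::-1]); np.savez(f'{n}1.npz',**d)
    print(n,d['fov_y'],d['distortion'],np.linalg.inv(d['world_to_cam'])[:3].round(2).tolist())
print(manip.state())
E
```

```text
top 48.013554027938476 [-0.14689415  0.          0.          0.          0.        ] [[0.01, -0.98, 0.19, 331.72], [-1.0, -0.01, -0.01, 123.14], [0.01, -0.19, -0.98, 1128.41]]
side 44.841858810098735 [-0.11886007  0.          0.          0.          0.        ] [[0.98, -0.1, 0.19, 276.81], [-0.21, -0.46, 0.86, -997.06], [0.0, -0.88, -0.47, 710.71]]
{'clock': 0.1, 'joint_pos': array([-1.39238275e+00,  3.13396367e-01,  1.49833991e+00,  7.65839092e-06,
        1.33099557e+00, -2.23427948e-01]), 'joint_vel': array([-0.00021638, -0.00113009, -0.00115733,  0.00088944, -0.00120411,
        0.0023024 ]), 'effort': array([ 2.02109120e-03, -4.12899971e+01, -2.60144001e+01, -1.83234924e-04,
        3.01386674e-03,  1.68186131e-05]), 'eef_pos': array([ 205.27665066, -482.99525888,  255.79907963]), 'tcp_rot': array([ 9.79883258e-01,  1.99570731e-01,  1.65371261e-05, -5.69369922e-04]), 'contact_force': array([ 0.12848715,  0.78335597, -0.63875828]), 'wrist_torque': array([-0.00963593,  0.00539314,  0.0339187 ]), 'grasp_force': 0.0, 'opening': 0.9958556014581301}
```

View pics/top1.png

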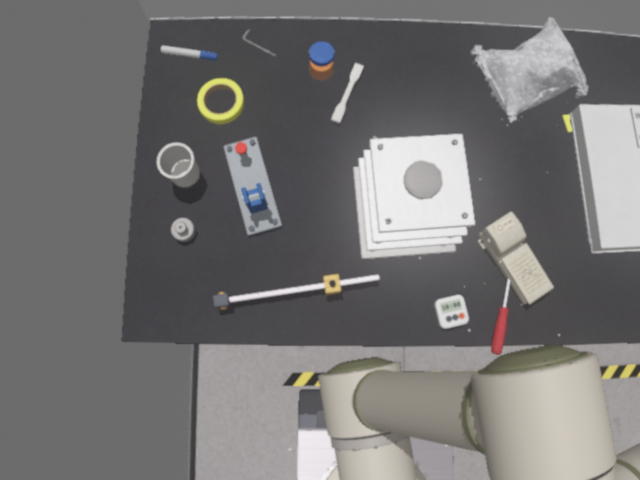

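View pics/side1.png

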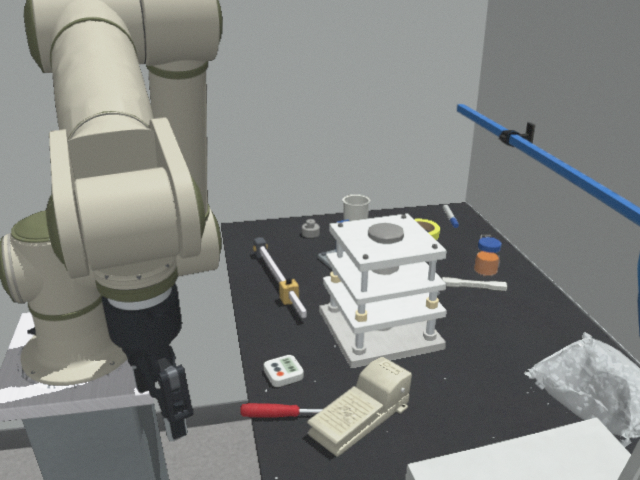

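The top view shows the lever with its head at (221,299), brass weight at (332,284) and tail at (378,278). The stand has its red cap at (241,148) and fork at (254,197). A tall rack sits at (420,180), and the side view shows a blue rail high up on the right.

```bash
python3 - <<'E'
from h import *
d=dict(np.load('top1.npz')); W=cloud(d); hsv=cv2.cvtColor(d['frame'],cv2.COLOR_RGB2HSV)
v,u=np.mgrid[0:480,0:640]
def m(name,box,c):
    x0,x1,y0,y1=box; k=(u>=x0)&(u<=x1)&(v>=y0)&(v<=y1)&c
    p=W[k]; print(name,k.sum(),'px',u[k].mean().round(1),v[k].mean().round(1),'med',np.nanmedian(p,0).round(1),'zmax',np.nanmax(p[:,2]).round(1)); return k
H,S,V=hsv[...,0],hsv[...,1],hsv[...,2]
z=W[...,2]
bar=m('bar',(228,385,265,310),(S<40)&(V>150)&(z>15))
br=m('brass',(315,350,265,300),(S>90)&(H<25)&(V>90)&(z>30))
hd=m('head',(205,235,285,312),(z>36))
red=m('red',(225,260,135,165),(S>120)&((H<8)|(H>172))&(V>90))
bl=m('blue',(235,280,170,225),(S>120)&(H>95)&(H<130)&(z>85))
base=m('base',(215,290,130,240),(z>6)&(z<18))
for n,b in(('beaker',(155,205,140,190)),('weight',(168,198,215,245)),('rack',(350,475,130,260)),('timer',(430,472,292,330))): m(n,b,z>12)
for n,k in(('bar',bar),('base',base)):
    p=W[k]; p=p[np.isfinite(p).all(1)][:,:2]; c,s,r=cv2.minAreaRect(p.astype(np.float32)); print(n,c,s,r)
    vx=cv2.fitLine(p.astype(np.float32),cv2.DIST_HUBER,0,.01,.01).ravel(); print(vx)
for n,k in(('brass',br),('head',hd)):
    c,s,r=cv2.minAreaRect(W[k][:,:2].astype(np.float32)); print(n,c,s,r)
E
```

```text
bar 666 px 300.8 288.7 med [433.2 161.6  33.4] zmax 47.3
brass 240 px 332.0 283.9 med [442.   90.8  45.5] zmax 55.6
head 201 px 221.1 299.5 med [409.4 314.   44.9] zmax 50.1
red 91 px 240.7 148.0 med [723.5 284.2  61.5] zmax 66.0
blue 100 px 252.5 194.4 med [612.5 258.3 101. ] zmax 105.0
base 2638 px 252.4 185.4 med [666.6 263.6  13.3] zmax 18.0
beaker 1064 px 177.2 163.0 med [694.4 419.8  61.6] zmax 94.7
weight 443 px 182.4 229.1 med [554.7 403.6  25.8] zmax 46.8
rack 12681 px 412.9 195.5 med [586.2 -48.5 218.5] zmax 241.4
timer 876 px 451.4 311.5 med [ 389.9 -157.5   20.6] zmax 28.4
bar (435.26995849609375, 147.04257202148438) (10.994719505310059, 310.4576416015625) 9.105608940124512
[ 1.6069186e-01 -9.8700464e-01  4.3394037e+02  1.5372429e+02]
base (662.7866821289062, 264.91925048828125) (250.27809143066406, 165.631103515625) 1.3393086194992065
[9.5949191e-01 2.8173622e-01 6.5304749e+02 2.6085532e+02]
brass (444.4728088378906, 90.82757568359375) (36.354488372802734, 31.516637802124023) 11.09209156036377
head (409.72967529296875, 309.30584716796875) (26.35513687133789, 41.29977798461914) 9.827566146850586
```

```bash
cat >> h.py <<'E'
def plan(xyz,yaw,start=None,rows=4):
    "print calls (shares) to bring tool-down TCP to xyz with tool-y at yaw deg"
    if start is None:
        s=manip.state(); from scipy.spatial.transform import Rotation as R
        m=R.from_quat(s['tcp_rot']).as_matrix(); p=np.array(s['eef_pos']); a=np.degrees(np.arctan2(m[1,1],m[0,1]))
    else: p,a=np.array(start[:3],float),start[3]
    xyz=np.array(xyz,float); print('from',p.round(1),round(a,2))
    for i in range(12):
        t=np.radians(a); y=np.array([np.cos(t),np.sin(t),0]); z=np.array([0,0,-1.]); x=np.cross(y,z)
        e=xyz-p; da=(yaw-a+180)%360-180
        if np.linalg.norm(e)<.05 and abs(da)<.02: break
        q=np.array([e@x,e@y,e@z]); q*=min(1,119.9/max(abs(q).max(),1e-9)); r=np.clip(da,-8.5*rows,8.5*rows)
        print('tx %.3f ty %.3f tz %.3f roll %.4f'%(*(q/120),-r/360)); p=p+x*q[0]+y*q[1]+z*q[2]; a+=r
    return p,a
E
python3 - <<'E'
from h import *
plan((431,165,256),9.2)
E
```

```text
from [ 205.3 -483.   255.8] -66.98
tx 0.907 ty -0.999 tz -0.000 roll -0.0944
tx 0.999 ty -0.245 tz -0.000 roll -0.0944
tx 0.999 ty 0.368 tz -0.000 roll -0.0227
tx 0.999 ty 0.540 tz -0.000 roll -0.0000
tx 0.999 ty 0.540 tz -0.000 roll -0.0000
tx 0.003 ty 0.002 tz -0.000 roll -0.0000
```

Emit:
servo_tool(deltas=[{"tx": 0.907, "ty": -1, "tz": 0, "roll": -0.0944, "hand": 1}, {"tx": 0.907, "ty": -1, "tz": 0, "roll": -0.0944, "hand": 1}, {"tx": 0.907, "ty": -1, "tz": 0, "roll": -0.0944, "hand": 1}, {"tx": 0.907, "ty": -1, "tz": 0, "roll": -0.0944, "hand": 1}])

```text
clock: 0.5
eef_pos: [259.4, -326.5, 256.2]
tcp_rot: [0.877, 0.481, 0.0, -0.0]
contact_force: [0.8, -0.1, -0.3]
opening: 0.999
grasp_force: 0.0
```

Emit:
servo_tool(deltas=[{"tx": 1, "ty": -0.245, "tz": 0, "roll": -0.0944, "hand": 1}, {"tx": 1, "ty": -0.245, "tz": 0, "roll": -0.0944, "hand": 1}, {"tx": 1, "ty": -0.245, "tz": 0, "roll": -0.0944, "hand": 1}, {"tx": 1, "ty": -0.245, "tz": 0, "roll": -0.0944, "hand": 1}])

```text
clock: 0.9
eef_pos: [299.7, -211.0, 256.3]
tcp_rot: [0.698, 0.717, 0.0, -0.0]
contact_force: [0.8, -0.6, -0.1]
opening: 0.993
grasp_force: 0.0
```

Emit:
servo_tool(deltas=[{"tx": 1, "ty": 0.368, "tz": 0, "roll": -0.0227, "hand": 1}, {"tx": 1, "ty": 0.368, "tz": 0, "roll": -0.0227, "hand": 1}, {"tx": 1, "ty": 0.368, "tz": 0, "roll": -0.0227, "hand": 1}, {"tx": 1, "ty": 0.368, "tz": 0, "roll": -0.0227, "hand": 1}])

```text
clock: 1.3
eef_pos: [341.6, -90.3, 256.2]
tcp_rot: [0.647, 0.763, 0.0, -0.0]
contact_force: [0.9, -0.9, -0.1]
opening: 1.0
grasp_force: 0.0
```

```bash
python3 - <<'E'
from h import *
plan((431,165,256),9.2); print(manip.state()['clock'],manip.state()['contact_force'])
E
```

```text
from [341.6 -90.3 256.2] 9.41
tx 0.999 ty 0.547 tz 0.001 roll 0.0006
tx 0.980 ty 0.532 tz 0.001 roll -0.0000
1.3 [ 0.88871197 -0.90821222 -0.05112891]
```

Emit:
servo_tool(deltas=[{"tx": 1, "ty": 0.547, "tz": 0, "roll": 0.0006, "hand": 1}, {"tx": 1, "ty": 0.547, "tz": 0, "roll": 0.0006, "hand": 1}, {"tx": 1, "ty": 0.547, "tz": 0, "roll": 0.0006, "hand": 1}])

```text
clock: 1.6
eef_pos: [387.4, 37.6, 256.3]
tcp_rot: [0.65, 0.76, 0.0, 0.0]
contact_force: [1.5, 0.2, 0.0]
opening: 1.002
grasp_force: 0.0
```

Emit:
servo_tool(deltas=[{"tx": 0.98, "ty": 0.532, "tz": 0, "roll": 0, "hand": 1}, {"tx": 0.98, "ty": 0.532, "tz": 0, "roll": 0, "hand": 1}, {"tx": 0.98, "ty": 0.532, "tz": 0, "roll": 0, "hand": 1}, {"tx": 0.98, "ty": 0.532, "tz": 0, "roll": 0, "hand": 1}, {"tx": 0.98, "ty": 0.532, "tz": 0, "roll": 0, "hand": 1}])

```text
clock: 2.1
eef_pos: [431.8, 161.8, 255.8]
tcp_rot: [0.65, 0.76, -0.001, -0.0]
contact_force: [0.3, 0.2, 0.5]
opening: 1.0
grasp_force: 0.0
```

```bash
python3 - <<'E'
from h import *
d=grab('wrist'); cv2.imwrite('pics/w1.png',d['frame'][...,::-1]); np.savez('w1.npz',**d)
print(np.linalg.inv(d['world_to_cam'])[:3].round(2).tolist()); s=manip.state(); print(s['clock'],s['eef_pos'])
E
```

```text
[[0.99, 0.15, 0.04, 421.22], [0.16, -0.95, -0.28, 234.41], [-0.0, 0.29, -0.96, 373.24]]
2.15 [431.69894083 161.30514259 256.0125768 ]
```

View pics/w1.png

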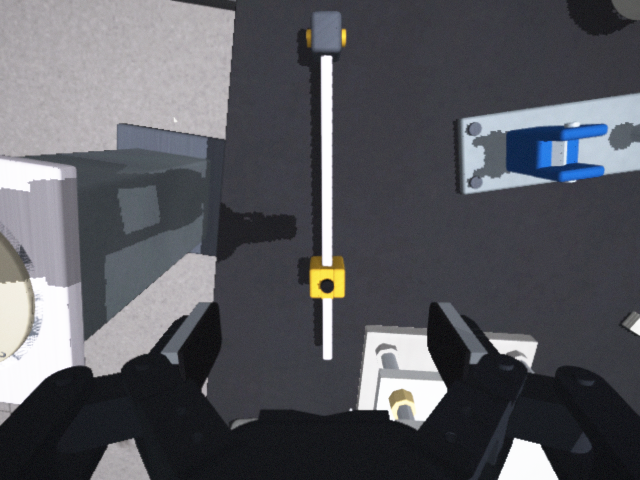

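The wrist view shows the whole lever: head at (326,35), brass at (327,278), tail at (328,360). The blue fork is at (560,150). Next I measure the edges along the bar.

```bash
python3 - <<'E'
from h import *
d=dict(np.load('w1.npz')); W=cloud(d); hsv=cv2.cvtColor(d['frame'],cv2.COLOR_RGB2HSV)
H,S,V=[hsv[...,i].astype(int) for i in range(3)]; v,u=np.mgrid[0:480,0:640]
bar=(S<40)&(V>170)&(abs(u-327)<12)&(v>50)&(v<370)
px=np.argwhere(bar)[:,::-1].astype(float); P=ray(d,px,32)
P=P[np.isfinite(P).all(1)]
l=cv2.fitLine(P[:,:2].astype(np.float32),cv2.DIST_HUBER,0,.01,.01).ravel(); dr=l[:2]*np.sign(l[1]); c=l[2:]; 
s=(P[:,:2]-c)@dr
print('bar dir ang',np.degrees(np.arctan2(dr[1],dr[0])),'c',c,'s range',s.min(),s.max(), 'z',np.nanmedian(W[bar][:,2]))
tail=s.min()
br=(S>120)&(H>10)&(H<32)&(V>60)&(abs(u-327)<25)&(v>240)&(v<310)
top=br&(V>np.percentile(V[br],50)-15); 
for n,k in(('brass',br),('top',top)):
    q=np.argwhere(k); print(n,k.sum(),q.min(0),q.max(0),np.nanpercentile(W[k][:,2],[5,50,95]))
    X=W[k]; X=X[X[:,2]>40]; t=(X[:,:2]-c)@dr; e=(X[:,:2]-c)@[-dr[1],dr[0]]
    print('  depth s',np.percentile(t,[1,50,99]).round(1),'mid',(np.percentile(t,1)+np.percentile(t,99))/2,'e',np.percentile(e,[1,99]).round(1),'rel tail',(np.percentile(t,1)+np.percentile(t,99))/2-tail-170)
hd=(W[...,2]>38)&(abs(u-327)<20)&(v<60); X=W[hd]; t=(X[:,:2]-c)@dr; print('head s',np.percentile(t,[1,50,99]).round(1),'z',np.median(X[:,2]), 'x',(np.percentile(t,1)+np.percentile(t,99))/2-tail-170)
# column profile
for r in list(range(250,305,3))+list(range(8,60,4)): print(r,d['frame'][r,318],d['frame'][r,326],W[r,318,2].round(0))
# stand
z=W[...,2]; bl=(S>120)&(H>95)&(H<130)&(u>480)&(z>94); X=W[bl]; print('blue',np.median(X[:,2]),cv2.minAreaRect(X[:,:2].astype(np.float32)))
np.save('bar.npy',[*dr,*c,tail])
E
```

```text
bar dir ang 99.34837 c [432.77963 176.63768] s range -181.2626905341491 126.67724289484694 z 31.58486849787309
brass 1215 [256 309] [298 344] [ 7.3714328  43.1744631  44.97029785]
  depth s [-99.1 -81.1 -68.3] mid -83.72632046627416 e [-17.5  18. ] rel tail -72.46362993212506
top 691 [270 311] [298 343] [42.39926219 43.5869977  44.72258722]
  depth s [-99.1 -81.5 -69.6] mid -84.36906565658703 e [-16.4  16.1] rel tail -73.10637512243792
head s [126.8 141.8 157.6] z 43.524897242592715 x 153.46719085914975
250 [31 31 31] [254 254 255] -1.0
253 [35 35 39] [254 254 255] -0.0
256 [90 73 34] [254 254 255] 5.0
259 [116  88  27] [254 254 255] 14.0
262 [124  97  36] [254 254 255] 23.0
265 [133 103  32] [237 232 235] 33.0
268 [153 120  40] [139 112  32] 42.0
271 [249 228  78] [251 230  76] 45.0
274 [252 235  80] [252 232  77] 43.0
277 [252 233  80] [250 228  72] 44.0
280 [252 233  74] [18 18 18] 44.0
283 [222 178  59] [38 39 42] 44.0
286 [214 170  53] [36 38 40] 43.0
289 [246 218  69] [31 34 39] 43.0
292 [252 233  76] [70 57 43] 44.0
295 [240 207  65] [250 229  73] 44.0
298 [93 76 44] [252 244 204] -1.0
301 [34 33 39] [254 254 255] -0.0
304 [33 32 33] [254 254 255] -1.0
8 [58 63 66] [59 60 66] -1.0
12 [ 87  91 108] [ 96 101 116] 43.0
16 [110 117 132] [104 111 128] 42.0
20 [105 111 128] [108 120 134] 45.0
24 [106 114 131] [112 120 136] 44.0
28 [107 112 132] [109 119 135] 44.0
32 [106 113 132] [108 117 133] 44.0
36 [108 115 130] [115 121 138] 45.0
40 [111 117 136] [111 121 137] 45.0
44 [107 112 129] [113 121 137] 43.0
48 [ 97 101 118] [107 111 129] 44.0
52 [46 48 54] [49 55 62] 41.0
56 [34 39 41] [253 252 254] 27.0
blue 99.40653895190013 ((551.8487548828125, 218.26307678222656), (188.14480590820312, 44.502845764160156), 28.337421417236328)
```

```bash
python3 - <<'E'
from h import *
p,a=plan((432.7,176.6,110),9.35); print(manip.state()['wrist_torque'])
E
```

```text
from [431.7 161.3 256. ] 8.92
tx 0.102 ty 0.023 tz 0.999 roll -0.0012
tx 0.022 ty 0.005 tz 0.218 roll -0.0000
[-0.00599969 -0.04192555  0.04043925]
```

Emit:
servo_tool(deltas=[{"tx": 0.1, "ty": 0.022, "tz": 1, "roll": -0.0012}, {"tx": 0.1, "ty": 0.022, "tz": 1, "roll": -0.0012}, {"tx": 0.1, "ty": 0.022, "tz": 1, "roll": -0.0012}, {"tx": 0.1, "ty": 0.022, "tz": 1, "roll": -0.0012}, {"tx": 0.1, "ty": 0.022, "tz": 1, "roll": -0.0012}])

```text
validation failed for argument at $.de...
```

```bash
python3 - <<'E'
from h import *
d=grab('wrist'); cv2.imwrite('pics/w2.png',d['frame'][...,::-1])
plan((432.7,176.6,30),9.35)
W=cloud(d);hsv=cv2.cvtColor(d['frame'],cv2.COLOR_RGB2HSV); H,S,V=[hsv[...,i].astype(int) for i in range(3)]
br=(S>120)&(H>10)&(H<32)&(W[...,2]>40)&(W[...,2]<47); print(br.sum(),cv2.minAreaRect(W[br][:,:2].astype(np.float32)))
E
```

```text
from [431.7 161.1 256.2] 8.87
tx 0.067 ty 0.015 tz 0.999 roll -0.0013
tx 0.059 ty 0.014 tz 0.886 roll -0.0000
896 ((428.2511291503906, 198.274169921875), (35.66313552856445, 244.92698669433594), 9.605181694030762)
```

View pics/w2.png

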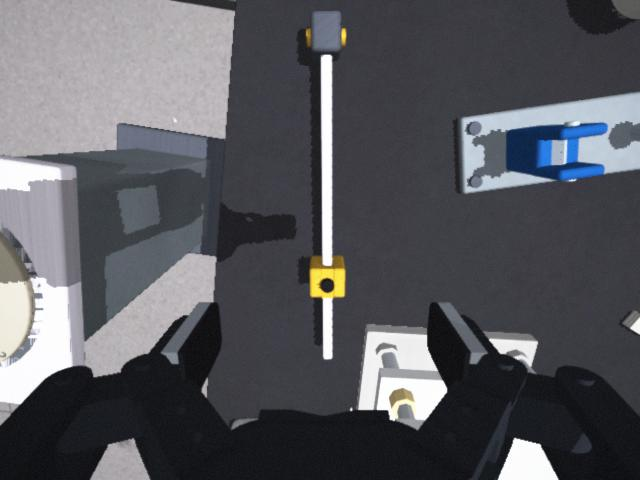

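The move was refused because the rows left out "hand", so the view is unchanged. Resending with "hand".

Emit:
servo_tool(deltas=[{"tx": 0.1, "ty": 0.022, "tz": 1, "roll": -0.0012, "hand": 1}, {"tx": 0.1, "ty": 0.022, "tz": 1, "roll": -0.0012, "hand": 1}, {"tx": 0.1, "ty": 0.022, "tz": 1, "roll": -0.0012, "hand": 1}, {"tx": 0.1, "ty": 0.022, "tz": 1, "roll": -0.0012, "hand": 1}, {"tx": 0.1, "ty": 0.022, "tz": 1, "roll": -0.0012, "hand": 1}])

```text
clock: 2.7
eef_pos: [433.1, 173.7, 137.4]
tcp_rot: [0.647, 0.762, 0.0, 0.0]
contact_force: [0.5, -1.0, 0.3]
opening: 1.001
grasp_force: 0.0
```

```bash
python3 - <<'E'
from h import *
d=grab('wrist'); cv2.imwrite('pics/w2.png',d['frame'][...,::-1])
plan((432.7,176.6,30),9.35)
W=cloud(d);hsv=cv2.cvtColor(d['frame'],cv2.COLOR_RGB2HSV); H,S,V=[hsv[...,i].astype(int) for i in range(3)]
k=(S>120)&(H>10)&(H<32)&(V>100); n,L,st,ce=cv2.connectedComponentsWithStats(k.astype(np.uint8))
print([(s.tolist(),c.round(0).tolist()) for s,c in zip(st,ce) if s[4]>150 and s[4]<50000])
for i in range(1,n):
    if 150<st[i,4]<50000:
        X=W[L==i]; X=X[(X[:,2]>40)&(X[:,2]<48)]
        if len(X)>100: print(cv2.minAreaRect(X[:,:2].astype(np.float32)),np.median(X,0))
E
```

```text
from [433.4 173.9 137.9] 9.32
tx 0.023 ty -0.002 tz 0.899 roll -0.0001
[([297, 318, 52, 69, 2641], [322.0, 352.0])]
((446.190185546875, 93.54400634765625), (35.78899383544922, 33.24032211303711), 8.782713890075684) [445.01831764  98.23624901  43.54594617]
```

View pics/w2.png

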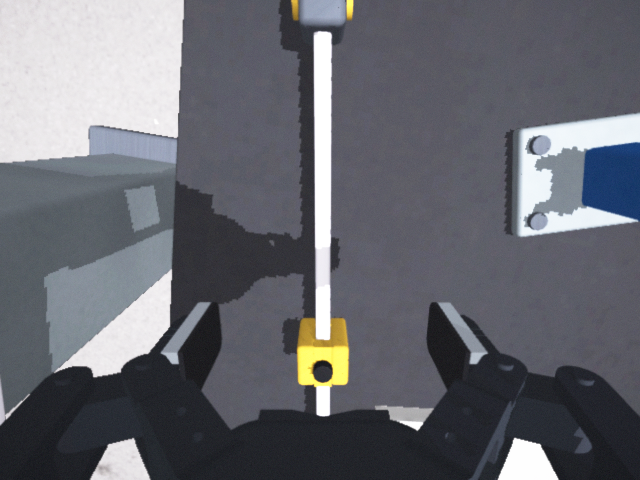

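Emit:
servo_tool(deltas=[{"tx": 0.02, "ty": 0, "tz": 0.4, "roll": 0, "hand": 1}, {"tx": 0.02, "ty": 0, "tz": 0.75, "roll": 0, "hand": 1}, {"tx": 0.02, "ty": 0, "tz": 0.895, "roll": 0, "hand": 1}, {"tx": 0.02, "ty": 0, "tz": 0.895, "roll": 0, "hand": 1}, {"tx": 0.02, "ty": 0, "tz": 0.895, "roll": 0, "hand": 1}])

```text
clock: 3.25
eef_pos: [433.4, 176.8, 30.6]
tcp_rot: [0.647, 0.762, 0.001, 0.001]
contact_force: [0.1, -0.9, -0.2]
opening: 0.999
grasp_force: 0.0
```

```bash
python3 - <<'E'
from h import *
plan((432.7,176.2,30),9.35);s=manip.state();print(s['wrist_torque'],s['contact_force'])
E
```

```text
from [433.4 176.8  30.6] 9.35
tx -0.004 ty -0.006 tz 0.005 roll 0.0000
[-0.01522848  0.03844506  0.000399  ] [ 0.0630149  -0.89587095 -0.16344766]
```

Emit:
servo_tool(deltas=[{"tx": 0, "ty": 0, "tz": 0, "roll": 0, "hand": 0}, {"tx": 0, "ty": 0, "tz": 0, "roll": 0, "hand": 0}, {"tx": 0, "ty": 0, "tz": 0, "roll": 0, "hand": 0}, {"tx": 0, "ty": 0, "tz": 0, "roll": 0, "hand": 0}, {"tx": 0, "ty": 0, "tz": 0, "roll": 0, "hand": 0}], squeeze=90)

```text
clock: 3.75
eef_pos: [432.2, 176.9, 29.1]
tcp_rot: [0.647, 0.763, 0.0, 0.0]
contact_force: [0.2, 0.2, 1.0]
opening: 0.142
grasp_force: 0.0
```

Emit:
servo_tool(deltas=[{"tx": 0, "ty": 0, "tz": 0, "roll": 0, "hand": 0}, {"tx": 0, "ty": 0, "tz": 0, "roll": 0, "hand": 0}, {"tx": 0, "ty": 0, "tz": 0, "roll": 0, "hand": 0}])

```text
clock: 4.05
eef_pos: [432.1, 176.8, 29.2]
tcp_rot: [0.647, 0.763, -0.0, -0.0]
contact_force: [-2.4, -0.2, 6.2]
opening: 0.101
grasp_force: 88.6
```

```bash
python3 - <<'E'
from h import *
import time
s=manip.state();print(s)
E
```

```text
{'clock': 4.05, 'joint_pos': array([ 1.36753761e-01,  5.18091226e-01,  1.89708143e+00, -7.73917782e-05,
        7.26590855e-01, -2.68869455e-02]), 'joint_vel': array([-0.0021773 , -0.00056847, -0.00127961, -0.00081502, -0.00026693,
       -0.00036288]), 'effort': array([-7.17627746e-02, -3.83180487e+01, -1.60383332e+01,  3.32762778e-02,
       -5.44373766e-01, -3.01158812e-02]), 'eef_pos': array([432.10280506, 176.84691421,  29.24379284]), 'tcp_rot': array([ 6.46927959e-01,  7.62551118e-01, -8.07817877e-05, -3.78521286e-05]), 'contact_force': array([-2.38691299, -0.18720436,  6.21868045]), 'wrist_torque': array([-0.17567427,  0.34812755,  0.00374735]), 'grasp_force': 88.58712673187256, 'opening': 0.10059260583592056}
```

Emit:
servo_tool(deltas=[{"tx": 0, "ty": 0, "tz": -0.05, "roll": 0, "hand": 0}, {"tx": 0, "ty": 0, "tz": -0.15, "roll": 0, "hand": 0}, {"tx": 0, "ty": 0, "tz": -0.3, "roll": 0, "hand": 0}, {"tx": 0, "ty": 0, "tz": -0.4, "roll": 0, "hand": 0}, {"tx": 0, "ty": 0, "tz": -0.4, "roll": 0, "hand": 0}])

```text
clock: 4.55
eef_pos: [432.9, 177.0, 78.5]
tcp_rot: [0.647, 0.763, 0.001, 0.001]
contact_force: [0.9, 0.3, -7.8]
opening: 0.1
grasp_force: 88.5
```

Emit:
servo_tool(deltas=[{"tx": 0, "ty": 0, "tz": 0, "roll": 0, "hand": 0}, {"tx": 0, "ty": 0, "tz": 0, "roll": 0, "hand": 0}, {"tx": 0, "ty": 0, "tz": 0, "roll": 0, "hand": 0}])

```text
clock: 4.85
eef_pos: [431.8, 176.8, 76.3]
tcp_rot: [0.647, 0.763, -0.001, -0.0]
contact_force: [-0.6, 0.7, -7.6]
opening: 0.097
grasp_force: 88.5
```

```bash
cat > lev.py <<'E'
from h import *
def lever(name='wrist',save=None):
    d=grab(name); W=cloud(d)
    if save: cv2.imwrite(f'pics/{save}.png',d['frame'][...,::-1])
    s=manip.state(); p=s['eef_pos']
    hsv=cv2.cvtColor(d['frame'],cv2.COLOR_RGB2HSV); H,S,V=[hsv[...,i].astype(int) for i in range(3)]
    return d,W,H,S,V,s
E
python3 - <<'E'
from lev import *
T=[];F=[]
for i in range(5):
    d,W,H,S,V,s=lever(save='w3'); T.append(s['wrist_torque']);F.append(s['contact_force'])
print(np.mean(T,0),np.std(T,0),np.mean(F,0),np.std(F,0),s['eef_pos'],s['clock'])
t=np.radians(9.35); u=np.array([-np.sin(t),np.cos(t)]); M=np.mean(T,0)[:2]
print('moment about finger axis',M@[np.cos(t),np.sin(t)],'about bar',M@u)
v,uu=np.mgrid[0:480,0:640]
k=(S<40)&(V>170)&(abs(uu-323)<12)&(v>30)&(v<330); X=W[k]; X=X[np.isfinite(X).all(1)]
a=(X[:,:2]-s['eef_pos'][:2])@u; print('slope',np.polyfit(a,X[:,2],1),a.min(),a.max())
E
```

```text
[ 0.00034606 -0.0003225  -0.01062016] [0.02845966 0.02288343 0.03318394] [ 0.37522453  0.2388041  -7.79191253] [0.50926258 0.53128096 0.33309675] [432.08365718 176.85540917  76.72791508] 5.1
moment about finger axis 0.0002890691174679897 about bar -0.0003744421781179737
slope [1.30142767e-03 7.90751400e+01] 4.707530322486432 102.7603612305484
```

View pics/w3.png

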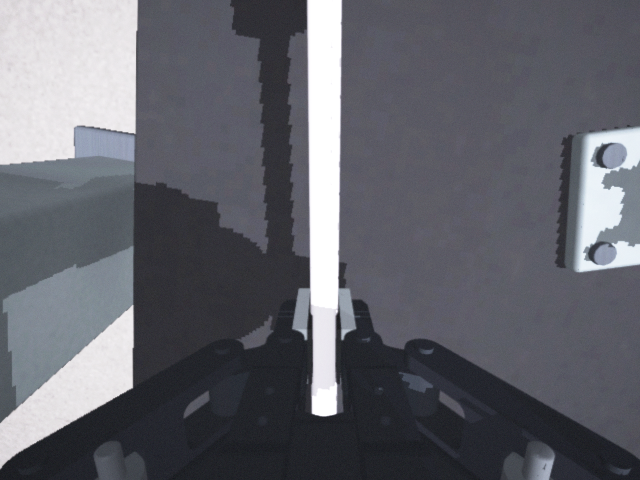

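The picture shows the bar gripped straight and clear of the table, level, with the balance moment about zero. Next is the stand pose, from the first top picture.

```bash
python3 - <<'E'
from h import *
d=dict(np.load('top1.npz')); W=cloud(d); hsv=cv2.cvtColor(d['frame'],cv2.COLOR_RGB2HSV)
H,S,V=[hsv[...,i].astype(int) for i in range(3)]; v,u=np.mgrid[0:480,0:640]; z=W[...,2]
box=(u>215)&(u<290)&(v>130)&(v<242)
base=(box&(V>85)&(S<70)).astype(np.uint8); n,L,st,ce=cv2.connectedComponentsWithStats(base); i=1+st[1:,4].argmax()
pts=np.argwhere(L==i)[:,::-1].astype(float); P=ray(d,pts,12)[:,:2].astype(np.float32); r=cv2.minAreaRect(P); print('base',r,cv2.boxPoints(r).round(0).tolist())
red=box&(S>120)&((H<8)|(H>172))&(V>90); X=W[red]; X=X[X[:,2]>56]; c,rad=cv2.minEnclosingCircle(X[:,:2].astype(np.float32)); print('cap depth',c,rad,np.median(X,0))
k=red&(z>57);P=ray(d,np.argwhere(k)[:,::-1].astype(float),60)[:,:2].astype(np.float32); print('cap ray',cv2.minEnclosingCircle(P),P.mean(0))
bl=box&(S>100)&(H>95)&(H<130)&(z>94); P=ray(d,np.argwhere(bl)[:,::-1].astype(float),100)[:,:2].astype(np.float32); print('fork',cv2.minAreaRect(P),P.mean(0),bl.sum())
c=d['frame'][125:250,205:300,::-1]; cv2.imwrite('pics/st.png',cv2.resize(c,None,fx=4.5,fy=4.5,interpolation=cv2.INTER_CUBIC))
# wrist 1
d=dict(np.load('w1.npz')); W=cloud(d); z=W[...,2]; hsv=cv2.cvtColor(d['frame'],cv2.COLOR_RGB2HSV);H,S,V=[hsv[...,i].astype(int) for i in range(3)]
bl=(S>100)&(H>95)&(H<130)&(u>480)&(v<250)&(z>94)&(z<106);n,L,st,ce=cv2.connectedComponentsWithStats(bl.astype(np.uint8));print(st[1:].tolist())
P=ray(d,np.argwhere(bl)[:,::-1].astype(float),100)[:,:2].astype(np.float32); print('fork w',cv2.minAreaRect(P),P.mean(0))
for row in (105,120,130,): pass
ed=[]
g=(V>120)&(S<60)&(z>5)&(z<18)&(u>455)&(u<635)&(v>85)&(v<200)
for a in range(475,632,4):
    r=np.flatnonzero(g[:,a]); 
    if len(r)>5: ed.append((a,r.min(),r.max()))
ed=np.array(ed,float)
for j in(1,2):
    P=ray(d,ed[:,[0,j]],12)[:,:2].astype(np.float32); l=cv2.fitLine(P,cv2.DIST_HUBER,0,.01,.01).ravel(); print('edge',np.degrees(np.arctan(l[1]/l[0])),l[2:])
E
```

```text
base ((659.7770385742188, 265.0262451171875), (214.1297607421875, 80.1392822265625), 17.27802085876465) [[546.0, 271.0], [569.0, 195.0], [774.0, 259.0], [750.0, 335.0]]
cap depth (725.307861328125, 284.3912658691406) 11.82144546508789 [723.6299512  284.23171677  61.56392327]
cap ray ((724.5958862304688, 284.9855651855469), 11.787800788879395) [724.8457  284.79083]
fork ((614.273193359375, 250.3441925048828), (35.05628967285156, 37.51205062866211), 17.139928817749023) [614.10406 251.35396] 122
[[556, 124, 52, 17, 595], [554, 165, 51, 17, 573]]
fork w ((614.8026123046875, 253.05015563964844), (38.41419219970703, 39.95261001586914), 16.679683685302734) [614.4694  253.33821]
edge 17.133194 [640.23145 299.35245]
edge 18.06934 [643.6907  223.64151]
```

View pics/st.png

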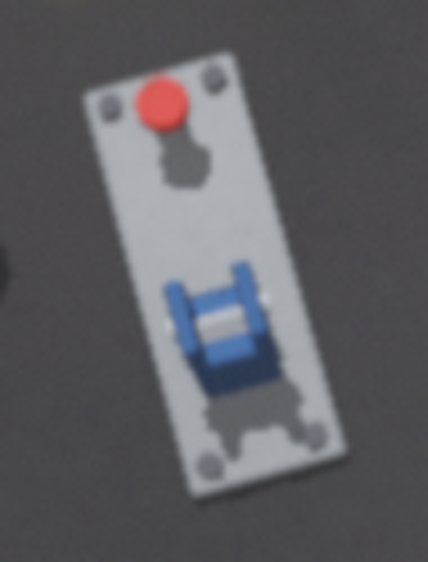

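Emit:
servo_tool(deltas=[{"tx": 0, "ty": 0, "tz": -0.15, "roll": 0.006, "hand": 0}, {"tx": 0, "ty": 0, "tz": -0.35, "roll": 0.018, "hand": 0}, {"tx": 0, "ty": 0, "tz": -0.55, "roll": 0.032, "hand": 0}, {"tx": 0, "ty": 0, "tz": -0.68, "roll": 0.046, "hand": 0}, {"tx": 0, "ty": 0, "tz": -0.74, "roll": 0.06, "hand": 0}])

```text
clock: 5.6
eef_pos: [432.5, 176.9, 167.1]
tcp_rot: [0.78, 0.626, 0.001, 0.001]
contact_force: [0.1, -0.1, -8.7]
opening: 0.101
grasp_force: 88.8
```

Emit:
servo_tool(deltas=[{"tx": 0, "ty": 0, "tz": 0, "roll": 0.014, "hand": 0}, {"tx": 0, "ty": 0, "tz": 0, "roll": 0.028, "hand": 0}, {"tx": 0, "ty": 0, "tz": 0, "roll": 0.042, "hand": 0}, {"tx": 0, "ty": 0, "tz": 0, "roll": 0.054, "hand": 0}, {"tx": 0, "ty": 0, "tz": 0, "roll": 0.06, "hand": 0}])

```text
clock: 6.1
eef_pos: [432.0, 176.8, 165.5]
tcp_rot: [0.883, 0.47, -0.0, -0.0]
contact_force: [0.1, -0.1, -8.3]
opening: 0.098
grasp_force: 88.7
```

```bash
python3 - <<'E'
from h import *
plan((614.6,252.5,165.2),-72.8); s=manip.state(); print(s['clock'],s['wrist_torque'],s['joint_pos'])
E
```

```text
from [432.  176.8 165.5] -33.98
tx 0.999 ty 0.662 tz 0.002 roll 0.0944
tx 0.449 ty -0.004 tz 0.001 roll 0.0134
6.1 [ 0.07295665  0.00968686 -0.00956712] [1.36714991e-01 2.84733229e-01 1.79180835e+00 1.77322479e-05
 1.06545890e+00 7.29713728e-01]
```

Emit:
servo_tool(deltas=[{"tx": 0.1, "ty": 0.066, "tz": 0, "roll": 0.008, "hand": 0}, {"tx": 0.3, "ty": 0.2, "tz": 0, "roll": 0.024, "hand": 0}, {"tx": 0.55, "ty": 0.364, "tz": 0, "roll": 0.04, "hand": 0}, {"tx": 0.8, "ty": 0.53, "tz": 0, "roll": 0.058, "hand": 0}, {"tx": 1, "ty": 0.662, "tz": 0, "roll": 0.072, "hand": 0}])

```text
clock: 6.6
eef_pos: [566.2, 232.9, 165.1]
tcp_rot: [0.966, 0.259, -0.0, -0.0]
contact_force: [-0.1, -0.2, -8.2]
opening: 0.098
grasp_force: 88.7
```

```bash
python3 - <<'E'
from h import *
plan((614.6,252.5,165.2),-72.8)
E
```

```text
from [566.2 232.9 165.1] -59.99
tx 0.431 ty 0.060 tz -0.001 roll 0.0356
```

Emit:
servo_tool(deltas=[{"tx": 0.12, "ty": 0.017, "tz": 0, "roll": 0.01, "hand": 0}, {"tx": 0.26, "ty": 0.036, "tz": 0, "roll": 0.021, "hand": 0}, {"tx": 0.37, "ty": 0.051, "tz": 0, "roll": 0.03, "hand": 0}, {"tx": 0.431, "ty": 0.06, "tz": 0, "roll": 0.0356, "hand": 0}, {"tx": 0.431, "ty": 0.06, "tz": 0, "roll": 0.0356, "hand": 0}])

```text
clock: 7.1
eef_pos: [613.5, 252.3, 164.6]
tcp_rot: [0.988, 0.151, -0.001, 0.0]
contact_force: [-0.3, -0.5, -8.6]
opening: 0.101
grasp_force: 88.7
```

Emit:
servo_tool(deltas=[{"tx": 0, "ty": 0, "tz": 0, "roll": 0, "hand": 0}, {"tx": 0, "ty": 0, "tz": 0, "roll": 0, "hand": 0}, {"tx": 0, "ty": 0, "tz": 0, "roll": 0, "hand": 0}, {"tx": 0, "ty": 0, "tz": 0, "roll": 0, "hand": 0}, {"tx": 0, "ty": 0, "tz": 0, "roll": 0, "hand": 0}])

```text
clock: 7.6
eef_pos: [613.1, 252.1, 165.8]
tcp_rot: [0.988, 0.152, 0.0, -0.0]
contact_force: [-0.0, 0.1, -8.6]
opening: 0.101
grasp_force: 88.7
```

```bash
python3 - <<'E'
from lev import *
d,W,H,S,V,s=lever(save='w4'); np.savez('w4.npz',**d)
plan((614.6,252.5,165.2),-72.8); z=W[...,2]
v,u=np.mgrid[0:480,0:640]
p=s['eef_pos'];t=np.radians(17.2);x=np.array([np.cos(t),np.sin(t)])
k=(S<40)&(V>170)&(abs(z-168)<12)&(abs(u-323)<40); X=W[k]; a=(X[:,:2]-p[:2])@x; print(k.sum(),'slope',np.polyfit(a,X[:,2],1)); l=cv2.fitLine(X[:,:2].astype(np.float32),cv2.DIST_HUBER,0,.01,.01).ravel(); print('bar ang',np.degrees(np.arctan(l[1]/l[0])))
red=(S>120)&((H<8)|(H>172))&(z>55)&(z<66); print('red',red.sum(),W[red].mean(0) if red.any() else '')
d,W,H,S,V,s=lever('top',save='t4'); 
print(s['wrist_torque'])
E
```

```text
from [613.2 252.2 165.8] -72.55
tx 0.012 ty 0.001 tz 0.005 roll 0.0007
11249 slope [-2.14959268e-03  1.68290012e+02]
bar ang 17.30546
red 199 [728.33569562 283.5892764   59.63767288]
[-0.02338376 -0.02074886 -0.04145795]
```

View pics/w4.png

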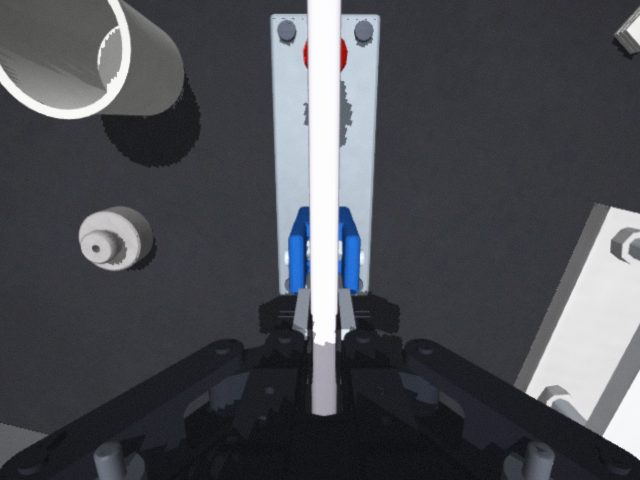

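View pics/t4.png

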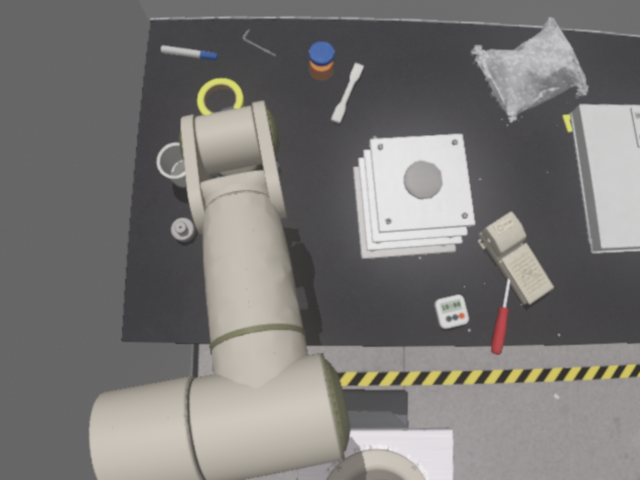

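The wrist view shows the bar lying along the stand's centre line, with the red cap at (325,55) under the bar towards the head and the fork at (325,250) just ahead of the pads. Final refinement comes from this view.

```bash
python3 - <<'E'
from h import *
d=dict(np.load('w4.npz')); W=cloud(d); z=W[...,2]; hsv=cv2.cvtColor(d['frame'],cv2.COLOR_RGB2HSV);H,S,V=[hsv[...,i].astype(int) for i in range(3)]; v,u=np.mgrid[0:480,0:640]
g=(z>4)&(z<20)&(u>255)&(u<395)&(v<285)&(V>100); E=[]
for r in range(30,200,4):
    q=np.flatnonzero(g[r]); E.append((q.min(),q.max()+1,r))
E=np.array(E,float); mids=[]
for j in(0,1):
    P=ray(d,E[:,[j,2]]-[.5,0],12)[:,:2].astype(np.float32); mids.append(P); l=cv2.fitLine(P,cv2.DIST_HUBER,0,.01,.01).ravel(); print('edge',np.degrees(np.arctan(l[1]/l[0])))
M=(mids[0]+mids[1])/2; l=cv2.fitLine(M,cv2.DIST_HUBER,0,.01,.01).ravel(); print('mid',np.degrees(np.arctan(l[1]/l[0])),l[2:],'w',np.linalg.norm(mids[0]-mids[1],axis=1).mean())
x=np.array([.9553,.2957]);n=np.array([-.2957,.9553]); p=np.array([613.2,252.2])
print('TCP offset across from base mid',(p-l[2:])@np.array([-l[1],l[0]])*np.sign(l[0]))
red=(S>120)&((H<8)|(H>172))&(u>290)&(u<360)&(v<90)&(z>55); q=ray(d,np.argwhere(red)[:,::-1].astype(float),60)[:,:2]; a=(q-p)@x;b=(q-p)@n
print('cap a',a.min(),a.max(),(a.min()+a.max())/2,'b',b.min(),b.max(),(b.min()+b.max())/2)
bl=(S>100)&(H>95)&(H<130)&(z>93)&(z<107)&(u>270)&(u<380); q=ray(d,np.argwhere(bl)[:,::-1].astype(float),100)[:,:2]; a=(q-p)@x;b=(q-p)@n
print('fork a',a.min(),a.max(),'b',b.min(),b.max())
print(np.argwhere(bl).min(0),np.argwhere(bl).max(0))
k=(S<40)&(V>170)&(z>155)&(z<180)&(abs(u-323)<40); X=W[k]; b=(X[:,:2]-p)@n; print('bar b',np.percentile(b,[1,50,99]))
E
```

```text
edge 17.15783
edge 17.184368
mid 17.175632 [688.20276 275.1465 ] w 74.89285
TCP offset across from base mid 0.22525619513323727
cap a 111.27445603789168 126.84679103979272 119.06062353884221 b -12.470450572499091 12.134416958145351 -0.16801680717686995
fork a -11.788120799179056 24.620957635236415 b -19.772087057433385 19.352188159134688
[232 288] [294 360]
bar b [-4.7125626   0.08589465  4.92863316]
```

```bash
python3 - <<'E'
from lev import *
p=np.array([613.2,252.2]);t=np.radians(17.18);x=np.array([np.cos(t),np.sin(t)]);n=np.array([-x[1],x[0]]);v,u=np.mgrid[0:480,0:640]
for nm in('w4','w1','top1'):
    d=dict(np.load(nm+'.npz')); W=cloud(d); z=W[...,2]; hsv=cv2.cvtColor(d['frame'],cv2.COLOR_RGB2HSV);H,S,V=[hsv[...,i].astype(int) for i in range(3)]
    A=(W[...,:2]-p)@x; B=(W[...,:2]-p)@n; C=np.linalg.inv(d['world_to_cam'])[:3,3]; print(nm,'cam a,b',(C[:2]-p)@x,(C[:2]-p)@n,C[2])
    near=(abs(B)<45)&(A>-70)&(A<180)
    f=near&(S>100)&(H>95)&(H<130)&(abs(z-100)<6); f&=abs(A)<40
    print(' fork',f.sum(),np.percentile(A[f],[2,50,98]).round(1),np.percentile(B[f],[2,98]).round(1))
    for lo,hi in((-20,-12),(12,20)):
        g=f&(B>lo)&(B<hi); print('   cheek',g.sum(),np.percentile(A[g],[2,98]).round(1) if g.any() else '')
    r=near&(S>120)&((H<8)|(H>172))&(abs(z-60)<5)
    if r.any(): print(' cap',r.sum(),np.percentile(A[r],[2,50,98]).round(1),np.percentile(B[r],[2,98]).round(1))
    b=near&(abs(z-12)<6)&(S<70)&(V>90)&(abs(B)<30)&(abs(B)>18)
    print(' base a',np.percentile(A[b],[.5,99.5]).round(1))
d=dict(np.load('w4.npz')); f=d['frame'][200:300,260:390,::-1]; cv2.imwrite('pics/f4.png',cv2.resize(f,None,fx=5,fy=5,interpolation=cv2.INTER_NEAREST))
E
```

```text
w4 cam a,b 74.01978124116873 0.14594666367183137 283.2676009989003
 fork 1840 [-10.4   7.2  22.4] [-19.6  19. ]
   cheek 810 [-10.6  22.4]
   cheek 770 [-10.5  22.5]
 cap 199 [112.5 119.3 125.8] [-12.4  11.7]
 base a [-38.4 153.3]
w1 cam a,b -188.67058873550437 39.709794316489166 373.2396733644904
 fork 1168 [-13.8   2.2  20.1] [-19.3  19.5]
   cheek 485 [-14.   20.3]
   cheek 544 [-13.7  20.4]
 base a [-54.7 122.3]
top1 cam a,b -307.0467762243105 -40.16090009388648 1128.4124527951135
 fork 122 [-15.4   0.5  16.3] [-20.1  16.3]
   cheek 52 [-15.4  15.9]
   cheek 41 [-15.5  17. ]
 cap 87 [105.9 116.3 126.6] [-11.1   7.3]
 base a [-57.6 150.2]
```

View pics/f4.png

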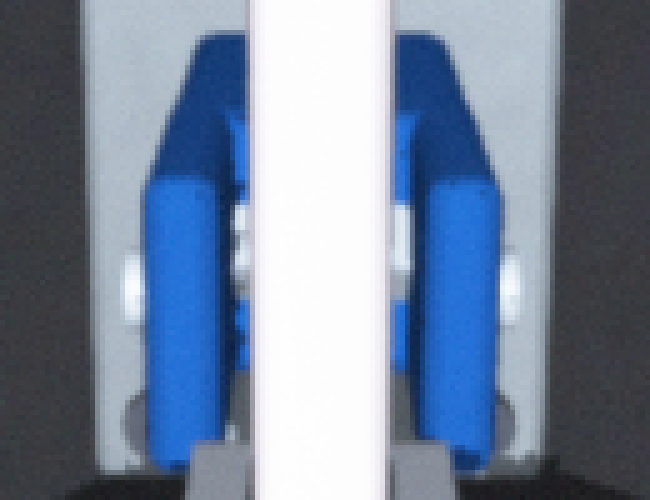

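Cheek tops span rows 236–294, both ends visible. The view estimates differ by a few mm along the bar, so I'm using averaged wrist torque and the side camera as an independent check.

```bash
python3 - <<'E'
from lev import *
T=[];F=[];Pz=[]
for i in range(40):
    d=grab('side'); s=manip.state(); T.append(s['wrist_torque']);F.append(s['contact_force']);Pz.append(s['eef_pos'])
T=np.mean(T,0);t=np.radians(17.25);x=np.array([np.cos(t),np.sin(t)]);n=np.array([-x[1],x[0]]);p=np.mean(Pz,0)
print('T',T,'F',np.mean(F,0),p,s['clock'])
print('com offset a mm: ', 1000*(T[:2]@n)/7.85,' (force -z at +a gives +n moment)  b', -1000*(T[:2]@x)/7.85)
W=cloud(d); A=(W[...,:2]-p[:2])@x; B=(W[...,:2]-p[:2])@n; z=W[...,2]
hsv=cv2.cvtColor(d['frame'],cv2.COLOR_RGB2HSV);H,S,V=[hsv[...,i].astype(int) for i in range(3)]
near=(abs(B)<35)&(A>-220)&(A<200)
def show(nm,k):
    k=k&near; print(nm,k.sum(),np.percentile(A[k],[2,50,98]).round(1) if k.sum()>3 else '',np.percentile(B[k],[2,98]).round(1) if k.sum()>3 else '',np.percentile(z[k],[2,98]).round(1) if k.sum()>3 else '')
bl=(S>100)&(H>95)&(H<130)&(z>20)
show('fork',bl&(z<108)); show('cap',(S>120)&((H<8)|(H>172))&(z>48)&(z<66))
show('brass',(S>120)&(H>10)&(H<32)&(z>130)&(z<190)); show('head',(V<130)&(A>120)&(z>130)&(z<190)); show('bar',(S<40)&(V>150)&(z>140)&(z<180))
E
```

```text
T [-0.00030838 -0.0022865   0.00369094] F [ 7.23469556e-03 -8.23838344e-02 -7.74750166e+00] [613.23356043 252.17798779 165.69952616] 9.7
com offset a mm:  -0.26652347300389073  (force -z at +a gives +n moment)  b 0.12389252935855603
fork 5 [ 2.9 12.  17.4] [13.3 18. ] [ 97.9 100.8]
cap 0   
brass 6 [-100.8  -91.8  -82.4] [-23.1 -12. ] [147.2 178.1]
head 245 [123.8 135.9 157.2] [-19.    8.7] [139.7 182.4]
bar 178 [-170.7   41.8  122.2] [-9.7  3. ] [163.3 170.7]
```

Emit:
servo_tool(deltas=[{"tx": 0.014, "ty": 0, "tz": 0, "roll": 0, "hand": 0}, {"tx": 0.028, "ty": 0, "tz": 0, "roll": 0, "hand": 0}, {"tx": 0.028, "ty": 0, "tz": 0, "roll": 0, "hand": 0}, {"tx": 0.028, "ty": 0, "tz": 0, "roll": 0, "hand": 0}, {"tx": 0.028, "ty": 0, "tz": 0, "roll": 0, "hand": 0}])

```text
clock: 10.2
eef_pos: [616.4, 253.2, 165.7]
tcp_rot: [0.988, 0.152, -0.0, -0.0]
contact_force: [-0.3, 0.7, -8.1]
opening: 0.101
grasp_force: 88.7
```

Emit:
servo_tool(deltas=[{"tx": 0, "ty": 0, "tz": 0, "roll": 0, "hand": 0}, {"tx": 0, "ty": 0, "tz": 0, "roll": 0, "hand": 0}, {"tx": 0, "ty": 0, "tz": 0, "roll": 0, "hand": 0}, {"tx": 0, "ty": 0, "tz": 0, "roll": 0, "hand": 0}, {"tx": 0, "ty": 0, "tz": 0, "roll": 0, "hand": 0}])

```text
clock: 10.7
eef_pos: [616.4, 253.2, 165.7]
tcp_rot: [0.988, 0.152, -0.0, 0.0]
contact_force: [-0.2, -0.2, -8.5]
opening: 0.096
grasp_force: 88.7
```

```bash
python3 - <<'E'
from h import *
s=manip.state(); print(s['clock'],s['eef_pos'],s['grasp_force'],s['contact_force'],s['joint_vel'])
print(job.hand_in())
E
```

```text
10.7 [616.43774476 253.1614819  165.68266282] 88.71582627296448 [-0.24166902 -0.18934805 -8.49390384] [-3.01450900e-04  4.17994968e-04  2.02915827e-03  9.50742840e-04
 -9.09870132e-05 -3.18079197e-04]
the job is handed in; nothing more can be done
None
```

I handed the job in at 10.7 s with the lever held level by its balance point over the fork, head towards the red stop and underside about 50 mm above the fork; its position along the slot is sure only to about 3 mm, because the camera views differed by that much.

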